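Close and pin the ring clamp round a glued-up blank

TASK

Of the two hinged ring clamps, find the one that holds the segmented (dark and light striped) blank: swing its blue half fully shut, then push the red-knobbed pin from its stand fully home through the aligned holes in the ears. Finish holding: pinch that clamp's two upright posts firmly together between the fingers and end the program with that grip kept on. Leave the other clamp open with the plain blank in it, and do not disturb the other things on the bench.

Things in the scene. Friction and masses are not known exactly. Their poses are not given: they have to be found in the camera images.
- left_clamp: left one of two mirrored hinged ring clamps, fixed. Origin: bench level under its bore; x towards the hinge. Base plate 145 x 110 x 8 mm. Jaws (z 10-50 mm, bore 44, outside 68 mm), cream fixed half at -y, blue swinging half at +y, meet at y = 0. Each has a 12 mm arm towards -x (z 10-50 mm) with an upright post at x = -60 mm and at its end a flat ear 40 x 36 x 14 mm, centred at x = -105 mm
- left_swing (a joint): angle of the left clamp's blue swinging half about its vertical hinge, rad: 0 = fully shut against its stop, grows to 1.2 as it swings out to the clamp's +y side; a stiff hinge (0.15 N m of friction) stays where it is left
- left_hinge (a point): on the left clamp's hinge axis, 42 mm towards +x of the clamp's origin, 50 mm above the bench; x, y axes as the clamp's
- left_swing_post (a point): middle of the top of the orange upright post on the left clamp's swinging half, 20 mm (along the arm, x) x 12 mm (y), its foot 50 mm and its top 95 mm above the bench. It stands 102 mm from the hinge axis along the half, its axis 12 mm to the +y side of the half's centre line; its outer face is 18 mm from that line. It turns with the half
- left_fixed_post (a point): middle of the top of the black upright post on the left clamp's fixed half, the same size and heights, at x = -60, y = -12 mm in the clamp's frame. With the clamp shut the two posts stand side by side, parallel to y, 36 mm over their outer faces and 12 mm apart
- left_hole (a point): centre of the hole (12.5 mm, vertical, right through) in the left clamp's fixed ear, at the ear's top face, 26 mm above the bench; open air below the ear (12 mm above the bench)
- left_swing_hole (a point): centre of the equal hole in the left clamp's swinging ear, at the ear's top face, 42 mm above the bench; with the clamp shut it lies straight above the fixed ear's hole
- right_clamp: right one of two mirrored hinged ring clamps, fixed. Origin: bench level under its bore; x towards the hinge. Base plate 145 x 110 x 8 mm. Jaws (z 10-50 mm, bore 44, outside 68 mm), cream fixed half at +y, blue swinging half at -y, meet at y = 0. Each has a 12 mm arm towards -x (z 10-50 mm) with an upright post at x = -60 mm and at its end a flat ear 40 x 36 x 14 mm, centred at x = -105 mm
- right_swing (a joint): angle of the right clamp's blue swinging half about its vertical hinge, rad: 0 = fully shut against its stop, grows to 1.2 as it swings out to the clamp's -y side; a stiff hinge (0.15 N m of friction) stays where it is left
- right_hinge (a point): on the right clamp's hinge axis, 42 mm towards +x of the clamp's origin, 50 mm above the bench; x, y axes as the clamp's
- right_swing_post (a point): middle of the top of the orange upright post on the right clamp's swinging half, 20 mm (along the arm, x) x 12 mm (y), its foot 50 mm and its top 95 mm above the bench. It stands 102 mm from the hinge axis along the half, its axis 12 mm to the -y side of the half's centre line; its outer face is 18 mm from that line. It turns with the half
- right_fixed_post (a point): middle of the top of the black upright post on the right clamp's fixed half, the same size and heights, at x = -60, y = +12 mm in the clamp's frame. With the clamp shut the two posts stand side by side, parallel to y, 36 mm over their outer faces and 12 mm apart
- right_hole (a point): centre of the hole (12.5 mm, vertical, right through) in the right clamp's fixed ear, at the ear's top face, 26 mm above the bench; open air below the ear (12 mm above the bench)
- right_swing_hole (a point): centre of the equal hole in the right clamp's swinging ear, at the ear's top face, 42 mm above the bench; with the clamp shut it lies straight above the fixed ear's hole
- segmented_mid (a point): centre of the segmented blank, a round wooden blank of alternating dark walnut and light maple staves, 40 mm in diameter and 70 mm tall, loose, standing on the base plate inside the bore of one of the two clamps (either one), 43 mm above the bench
- plain_mid (a point): centre of the plain blank, a round all-light maple blank, 40 mm in diameter and 70 mm tall, loose, standing on the base plate inside the bore of one of the two clamps (either one), 43 mm above the bench
- pin_knob (a point): centre of the locking pin's red knob, 20 mm in diameter and 46 mm tall. Below it a steel shank, 10 mm in diameter and 34 mm long, with a chamfered foot. 60 g. Stands upright in its stand's hole. The knob's shoulder, 23 mm below this point, rests on the upper ear when the pin is fully home
- pin_tip (a point): the foot of the pin's shank, 57 mm below the knob's centre along the pin's axis; z points up the pin
- pin_stand: dark wooden block, 50 x 50 mm and 40 mm tall, fixed, with a 12.5 mm hole in the middle of its top, 36 mm deep, that the pin stands in with its shoulder on the top face; origin under its centre
- glue_mid (a point): bystander: yellow glue bottle, 60 mm across, 165 mm tall, standing; point 80 mm up its axis
- gouge_mid (a point): bystander: turning gouge lying on the bench, 410 mm long, 32 mm thick; x along it to the steel end (220 mm), the handle reaches 190 mm the other way
- mallet_mid (a point): bystander: wooden mallet lying, head 55 x 90 x 70 mm, centre of the head; handle to its -x, reaching 230 mm
- drive_centre_mid (a point): bystander: steel taper standing, 32 mm across, 90 mm tall, its centre
- goblet_mid (a point): bystander: small turned goblet standing, 60 mm across, 110 mm tall, its centre
Mind the look-alikes: they are no part of the job. Of the things shaped like the part that bears pin_knob, the red one is meant.

How it is judged:
By the outcome, as a careful person would: the job done as asked, in the order asked, and still so for the second after the job is handed in, while the arm keeps its last pose, push and grip.
It also fails if it takes over 64 s, if anything falls off the work surface, if the arm or the gripper's body presses on something with over 40 N, if the wrist force passes 120 N, or if a joint passes its speed limit or range.

ROBOT

A 6-joint arm with a two-finger parallel gripper is mounted at the origin on the work surface. World frame = base frame: x ahead of the robot, y to its left, z up, the work surface at z = 0. Lengths are in m, angles in rad, forces in N, time in s.
With the tool pointing down it reaches from about 0.225 to 0.875 m from the base axis. Payload 3.4 kg.
Tool frame: the origin (TCP) lies on the centre line of the jaws, within the pads' length; the fingertips stand 11 mm ahead of it and the grasp point (between the pads) lies 8 mm behind it; z points along the fingers, y is the line along which they close (so a half turn about z gives the same grasp; the last joint's range is limited). The gripper opens to 85 mm and grips with 20 to 120 N. Pads are 22 mm wide; open, the fingers measure 114 mm over their backs; the gripper's body (76 mm by 85 mm) begins 54 mm behind the grasp point. The pads swing forward as they close: fully open they stand 13 mm farther back than shut.
Start: joints at [1.214, 0.276, 1.505, -0, 1.361, -0.121], TCP at [0.134, 0.559, 0.242] pointing down, gripper open.
Joint ranges: [-2.89, 2.89], [-0.75, 2.08], [0.22, 2.7], [-1.18, 4.32], [0.11, 2.71], [-2.7, 2.7]. Speed limits (rad/s): [2.57, 2.57, 3.14, 3.14, 3.14, 3.14].

INTERFACE

Orientations are given as a unit quaternion [w, x, y, z].
In Python, from rig import manip, eyes, job gives the robot as it stands.
- The arm moves only by the tool drive_tool, never from a script. Its argument "rows" is a list of rows, each a list of 3 entries, a list of its own where there are three numbers: the turn, a rotation vector about the world's x, y, z in rad, then the shift along the world's x, y, z in cm, then the finger opening in cm, from 0 to 8.54. A call has 1 to 8 rows; each row shifts and turns the commanded pose from where the row before left it; what a row does not reach is not made up. A row lasts 1/8 s, in which the tool goes at most 62.5 mm and 10.7 degrees, less where a joint would pass 70% of its speed; a pose out of reach is approached as far as the arm can. A call is refused whole if a number of a shift passes 6.25 or a number of a turn 0.188, either way. A call with a gripper value outside its range is refused whole. The fingers move at their own pace and stop on an object; "force" is the grip in N (left out, the last holds). Time passes only in rows, so rows that do not move let the fingers close. It gives the time, the measured TCP pose, the force, the opening and the grip force at its end, in the units of the state.
- manip.get_state(): the state, without advancing time (a new reading comes with each control period).
- eyes.get_image(name): name is "side" or "top" or "wrist"; returns the picture (420x560x3 uint8, red, green, blue); there is no depth.
- eyes.get_calibration(name): a dict with "camera_matrix" (3x3 intrinsics, pixels), "view" (4x4, takes a point from world to camera coordinates). Camera axes: x right, y up, looking along -z (the intrinsics and any distortion apply to the point x, -y, -z); pixel columns grow to the right and rows downward; lengths in m; the calibration is good to about 2 mm. The wrist camera is an equidistant fisheye: a pixel r from the principal point sees the ray r / f radians off the axis. A picture is of the moment at which its call begins: read the wrist's pose just before it. get_calibration takes no time and is no camera call; for the wrist camera it gives the pose at the moment of the call.
- job.sign_off(): hands the job in; it is judged then, once.
The state is a dict: "clock": time; "qpos": joint angles; "qd": joint speeds; "effort": joint torques, N m; "position": TCP position; "ee_rot": TCP orientation; "contact_force": force on the tool from outside, world axes, zero at the start; "moment": the same for the moment, N m; "width": finger opening in m; "gripper_force": force on a finger pad.
Only numpy, scipy, OpenCV 4.12 (cv2) and the standard library are available. Lean on these libraries where they do the work, as an engineer would, in place of code of your own. Each camera call takes 0.05 s, during which the arm holds its last target. There are 200 camera calls.

## Working session

There is one attempt and no reset: what is moved stays moved. The work goes in short steps, Python scripts to look and compute and a tool call to move; the robot and the scene stay as the last step left them, time stands still between calls to the robot, and variables do not carry over. Pictures are saved under pics/ and viewed, at most 10 in all, crops included, and the job is handed in when it is done.

Besides the shell and the picture viewer there is one more tool, called after ">>>" by a JSON object that holds its "api" and its "payload", one argument or row to a line. drive_tool: Moves the arm, as the interface text tells. Its arguments: {"type":"object","properties":{"rows":{"type":"array"},"force":{"type":"number"}},"required":["rows"]}

```bash
mkdir -p pics; ls
python3 - <<'E'
from rig import manip,eyes
import cv2
s=manip.get_state();print(s['clock'],s['position'],s['ee_rot'],s['width'])
for n in ['top','side']:
    cv2.imwrite(f'pics/{n}0.png',eyes.get_image(n)[:,:,::-1])
    c=eyes.get_calibration(n);print(n,c)
E
```

```text
pics
0.0 [0.13415924 0.55862727 0.24143606] [-2.18183095e-04  1.17618422e-01  9.93058446e-01 -8.84792023e-04] 0.08566573552972656
top {'camera_matrix': array([[435.23329209,   0.        , 271.78987611],
       [  0.        , 435.23329209, 219.75110218],
       [  0.        ,   0.        ,   1.        ]]), 'view': array([[ 1.04289369e-02, -9.99918753e-01,  7.32972063e-03,
        -3.86128821e-04],
       [ 9.95671674e-01,  1.10610812e-02,  9.22798433e-02,
        -5.36576443e-01],
       [-9.23534204e-02,  6.33561455e-03,  9.95706134e-01,
        -1.11845790e+00],
       [ 0.00000000e+00,  0.00000000e+00,  0.00000000e+00,
         1.00000000e+00]])}
side {'camera_matrix': array([[476.3665186 ,   0.        , 282.39762842],
       [  0.        , 476.3665186 , 207.85014016],
       [  0.        ,   0.        ,   1.        ]]), 'view': array([[ 0.89153907, -0.45268474, -0.01531722, -0.47316003],
       [ 0.33694262,  0.64023228,  0.69034216, -0.25348392],
       [-0.30270079, -0.62062803,  0.72332087, -1.00528602],
       [ 0.        ,  0.        ,  0.        ,  1.        ]])}
```

View pics/top0.png

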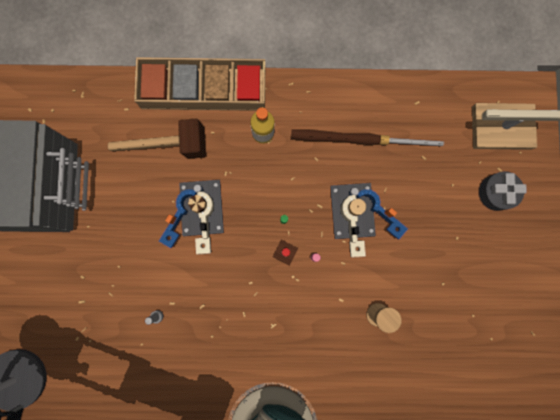

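View pics/side0.png

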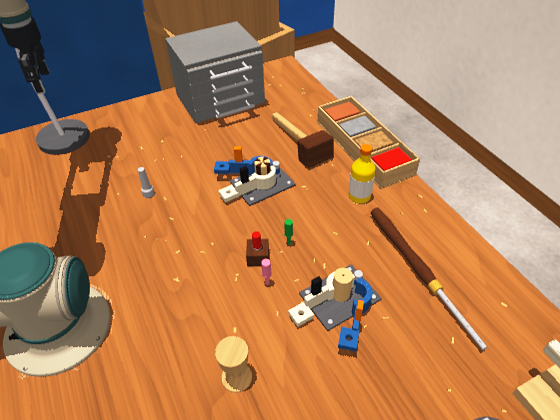

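The top view shows the segmented blank in the left clamp (≈200,204) and the plain one in the right clamp (≈358,207). There are three pin-like candidates: red on the stand (286,252), green (284,219) and pink (316,258). Red is the one meant. I'll check it in one close crop.

Run:
```python
import cv2
a=cv2.imread('pics/top0.png')[170:270,150:330]
cv2.imwrite('pics/crop1.png',cv2.resize(a,None,fx=4.4,fy=4.4,interpolation=cv2.INTER_CUBIC))
b=cv2.imread('pics/side0.png')[130:290,205:315]
cv2.imwrite('pics/crop2.png',cv2.resize(b,None,fx=3.7,fy=3.7,interpolation=cv2.INTER_CUBIC))
```

```text
(no output)
```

View pics/crop1.png

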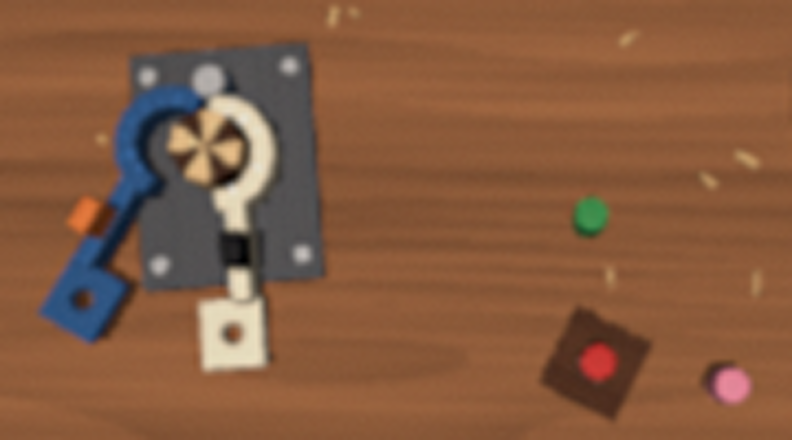

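View pics/crop2.png

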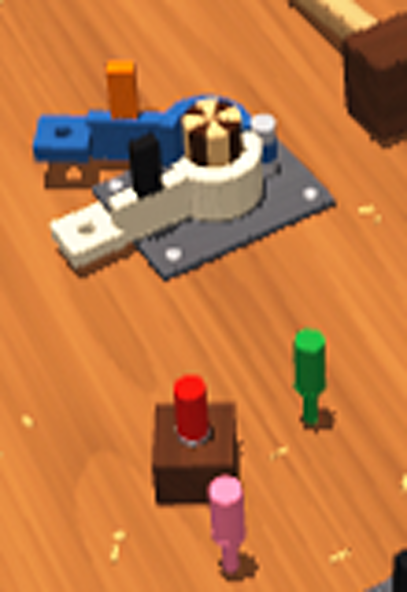

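The crops confirm it: red knob on the dark stand at top px ≈(286,252), striped blank in the left clamp, swing ear hole at crop (83,299) and fixed hole at crop (232,333). Next I'll measure these.

```bash
cat > h.py <<'E'
import numpy as np
from rig import manip,eyes
def ray(n,px,C=None):
    c=C or eyes.get_calibration(n); K=c['camera_matrix'];V=np.array(c['view'])
    x=(px[0]-K[0][2])/K[0][0]; y=(px[1]-K[1][2])/K[1][1]
    d=np.array([x,-y,-1.])
    if n=='wrist':
        r=np.hypot(x,y); d=np.array([x/r*np.sin(r),-y/r*np.sin(r),-np.cos(r)])
    R=V[:3,:3]; return -R.T@V[:3,3], R.T@d
def atz(n,px,z,C=None):
    o,d=ray(n,px,C); return o+d*(z-o[2])/d[2]
def tri(a,b):
    (o1,d1),(o2,d2)=a,b
    t=np.linalg.lstsq(np.c_[d1,-d2],o2-o1,rcond=None)[0]
    p,q=o1+t[0]*d1,o2+t[1]*d2
    return (p+q)/2,np.linalg.norm(p-q)
E
python3 - <<'E'
from h import *
np.set_printoptions(precision=4,suppress=True)
c1=lambda p:((p[0]+.5)/4.4-.5+150,(p[1]+.5)/4.4-.5+170)
c2=lambda p:((p[0]+.5)/3.7-.5+205,(p[1]+.5)/3.7-.5+130)
T=dict(hole=((232,333),.026),swhole=((83,299),.042),black=((236,246),.095),orange=((88,214),.095),hinge=((208,78),.055),knobtop=((599,361),.086),blank=((205,148),.078),
 c_a=((131,57),.008),c_b=((308,42),.008),c_c=((324,277),.008),c_d=((145,291),.008),
 st1=((581,306),.04),st2=((652,345),.04),st3=((614,420),.04),st4=((541,382),.04))
S=dict(hole=((87,229),.026),swhole=((63,132),.042),black=((146,141),.095),orange=((122,65),.095),hinge=((264,123),.055),knobtop=((190,383),.086),blank=((213,112),.078))
P={}
for k,(p,z) in T.items():
    P[k]=atz('top',c1(p),z); s=''
    if k in S: s=(atz('side',c2(S[k][0]),z), *tri(ray('top',c1(p)),ray('side',c2(S[k][0]))))
    print(k,P[k],s)
ux=(P['c_a']+P['c_b']-P['c_c']-P['c_d']);uy=P['c_a']+P['c_d']-P['c_b']-P['c_c']
print(np.linalg.norm(ux)/2,np.linalg.norm(uy)/2,np.degrees(np.arctan2(ux[1],ux[0])),np.degrees(np.arctan2(-uy[0],uy[1])))
for a,b in [('hole','hinge'),('black','hinge')]:
    d=P[b]-P[a];print(a,b,np.hypot(*d[:2]),np.degrees(np.arctan2(d[1],d[0])))
E
```

```text
hole [0.4676 0.1857 0.026 ] (array([0.4678, 0.1883, 0.026 ]), array([0.4672, 0.1854, 0.0289]), np.float64(0.0005944874850246999))
swhole [0.486  0.2708 0.042 ] (array([0.4862, 0.2751, 0.042 ]), array([0.4853, 0.27  , 0.0464]), np.float64(0.0010433183682493968))
black [0.5139 0.1742 0.095 ] (array([0.5154, 0.1807, 0.095 ]), array([0.5131, 0.1733, 0.1018]), np.float64(0.0006369758356374734))
orange [0.531  0.2574 0.095 ] (array([0.5332, 0.2638, 0.095 ]), array([0.5304, 0.2558, 0.1018]), np.float64(9.970078336764131e-05))
hinge [0.6153 0.1991 0.055 ] (array([0.6146, 0.2014, 0.055 ]), array([0.6143, 0.1989, 0.0572]), np.float64(0.0014122597374549423))
knobtop [ 0.4521 -0.0295  0.086 ] (array([ 0.4538, -0.024 ,  0.086 ]), array([ 0.4519, -0.0292,  0.0924]), np.float64(0.0002594720067464338))
blank [0.5711 0.1959 0.078 ] (array([0.5767, 0.2049, 0.078 ]), array([0.5707, 0.1937, 0.0887]), np.float64(0.0021365442709260756))
c_a [0.6355 0.2542 0.008 ] 
c_b [0.6461 0.1466 0.008 ] 
c_c [0.5025 0.1339 0.008 ] 
c_d [0.4929 0.2415 0.008 ] 
st1 [ 0.4851 -0.0205  0.04  ] 
st2 [ 0.4627 -0.0623  0.04  ] 
st3 [ 0.4188 -0.0403  0.04  ] 
st4 [0.4404 0.0025 0.04  ] 
0.14368252083045677 0.10810090483453115 5.080153638661583 5.350827579828045
hole hinge 0.14835311428694364 5.1582301142684175
black hinge 0.10439588523752884 13.772428871064239
```

>>> {"api": "drive_tool", "payload": {
  "rows": [
    [[0,0,0],[5.2,-3.2,0],0],
    [[0,0,0],[5.2,-3.2,0],0],
    [[0,0,0],[5.2,-3.2,0],0],
    [[0,0,0],[5.2,-3.2,0],0],
    [[0,0,0],[5.2,-3.2,0],0],
    [[0,0,0],[5.2,-3.2,0],0],
    [[0,0,0],[5.2,-3.2,0],0],
    [[0,0,0],[5.2,-3.2,0],0]
  ],
  "force": 40
}}

```text
clock: 1.1
position: [0.5517, 0.3018, 0.2419]
ee_rot: [-0.0, 0.118, 0.993, 0.0]
contact_force: [0.4, 0.9, -0.1]
width: -0.0001
gripper_force: 0.0
```

>>> {"api": "drive_tool", "payload": {
  "rows": [
    [[0,0,0],[0,0,-4.2],0],
    [[0,0,0],[0,0,-4.2],0],
    [[0,0,0],[0,0,-4.2],0],
    [[0,0,0],[0,0,-4.1],0],
    [[0,0,0],[0,0,0],0]
  ]
}}

```text
clock: 1.72
position: [0.5474, 0.3018, 0.0717]
ee_rot: [-0.004, 0.118, 0.993, -0.002]
contact_force: [-0.7, -0.6, -0.2]
width: -0.0001
gripper_force: 0.0
```

Run:
```python
from h import *
import cv2
H=np.array([.6148,.199]);psi=np.radians(5.15)
# planned tool centres while pushing: half frame (-102, off)
for th,off in [(34,38),(28,33),(22,33),(16,33),(10,33),(5,33),(0,33)]:
    a=psi-np.radians(th);R=np.array([[np.cos(a),-np.sin(a)],[np.sin(a),np.cos(a)]])
    print(th,off,H+R@np.array([-.102,off/1000]))
cv2.imwrite('pics/w1.png',eyes.get_image('wrist')[:,:,::-1])
```

```text
34 38 [0.54379533 0.28150052]
28 33 [0.53361905 0.26901894]
22 33 [0.52674479 0.26014965]
16 33 [0.52083529 0.25061039]
10 33 [0.51595528 0.24050568]
5 33 [0.51271396 0.23173285]
0 33 [0.51024957 0.22271091]
```

View pics/w1.png

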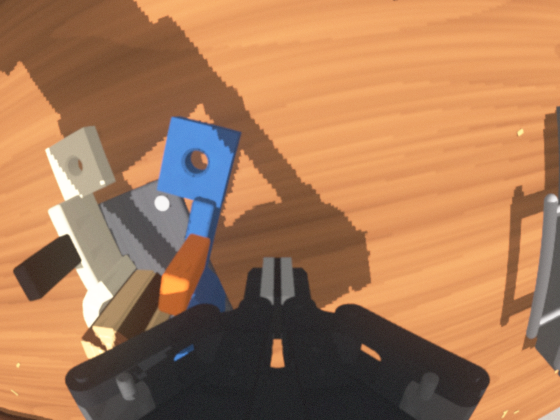

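The wrist view shows the closed fingertips at (278,270), clear of the orange post at (185,270), with the swing ear hole at (197,160). I can push from the outside along the arc.

>>> {"api": "drive_tool", "payload": {
  "rows": [
    [[0,0,0.04],[-0.7,-1.6,0],0],
    [[0,0,0.04],[-0.7,-1.7,0],0],
    [[0,0,0.05],[-0.7,-0.9,0],0],
    [[0,0,0.05],[-0.6,-0.95,0],0],
    [[0,0,0.05],[-0.5,-1.0,0],0],
    [[0,0,0.05],[-0.3,-0.9,0],0],
    [[0,0,0.045],[0,0,0],0]
  ]
}}

```text
clock: 2.65
position: [0.517, 0.2327, 0.0782]
ee_rot: [0.002, -0.045, 0.999, 0.001]
contact_force: [0.3, -0.6, -1.1]
width: -0.0001
gripper_force: 0.0
```

>>> {"api": "drive_tool", "payload": {
  "rows": [
    [[0,0,0],[-0.2,-0.5,0],0],
    [[0,0,0],[-0.1,-0.5,0],0],
    [[0,0,0],[0,0,0],0]
  ]
}}

```text
clock: 3.02
position: [0.5134, 0.2233, 0.0766]
ee_rot: [0.002, -0.044, 0.999, 0.001]
contact_force: [1.1, 3.3, 3.1]
width: 0.0002
gripper_force: 1.9
```

Run:
```python
from h import *
import cv2
s=manip.get_state();print(s['position'],s['contact_force'])
cv2.imwrite('pics/w2.png',eyes.get_image('wrist')[:,:,::-1])
cv2.imwrite('pics/t2.png',eyes.get_image('top')[:,:,::-1])
```

```text
[0.5134198  0.22330118 0.07657766] [1.13224859 3.30171297 3.12371979]
```

View pics/w2.png

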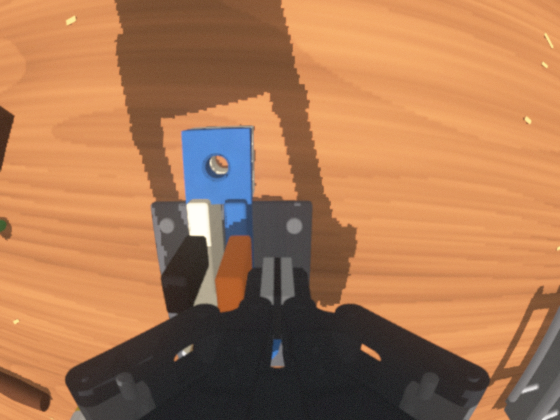

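The wrist view shows the blue ear over the cream one, with the hole at (219,165) almost aligned. I'll press on until the stop is felt.

>>> {"api": "drive_tool", "payload": {
  "rows": [
    [[0,0,0],[0,-0.2,0],0],
    [[0,0,0],[0,-0.2,0],0],
    [[0,0,0],[0,0,0],0]
  ]
}}

```text
clock: 3.5
position: [0.5132, 0.2231, 0.0762]
ee_rot: [0.001, -0.043, 0.999, 0.004]
contact_force: [-0.2, 14.4, 3.0]
width: 0.0002
gripper_force: 7.8
```

The stop is reached: 14 N with no further motion. Next I'll back off, lift, and go over the pin and hole for measurement.

>>> {"api": "drive_tool", "payload": {
  "rows": [
    [[0,0,0],[0,1.0,0],0],
    [[0,0,0],[0,0,6],0],
    [[0,0,0],[0,0,6],4.5],
    [[0,0,0],[-2.5,-5.5,0.5],4.5],
    [[0,0,0],[-2.5,0,0],4.5],
    [[0,0,0],[0,0,0],4.5],
    [[0,0,0],[0,0,0],4.5]
  ]
}}

```text
clock: 4.38
position: [0.4628, 0.1734, 0.2]
ee_rot: [-0.0, -0.045, 0.999, -0.0]
contact_force: [-0.0, 0.6, 1.2]
width: 0.0452
gripper_force: 0.0
```

Run:
```python
from h import *
import cv2
s=manip.get_state();print(s['position'],s['contact_force'],s['ee_rot'])
c=eyes.get_calibration('wrist');im=eyes.get_image('wrist')[:,:,::-1]
print(c['camera_matrix']);print(c['view'])
np.save('pics/v3.npy',c['view'])
cv2.imwrite('pics/w3.png',im)
V=c['view'];K=c['camera_matrix']
def proj(p):
    q=V[:3,:3]@p+V[:3,3];q=np.array([q[0],-q[1],-q[2]]);r=np.hypot(q[0],q[1]);t=np.arctan2(r,q[2])
    return K[0,2]+K[0,0]*t*q[0]/r,K[1,2]+K[1,1]*t*q[1]/r
print(proj(np.array([.4676,.1857,.042])),proj(np.array([.4521,-.0295,.086])))
```

```text
[0.46282697 0.17342142 0.20003825] [-0.01275943  0.59593379  1.23756625] [-5.44746408e-06 -4.47253770e-02  9.98999237e-01 -4.06750314e-04]
[[325.1922621    0.         276.96550482]
 [  0.         325.1922621  210.26319874]
 [  0.           0.           1.        ]]
[[-8.91830620e-02  9.96015180e-01  3.78673475e-04 -1.31700404e-01]
 [-9.46746913e-01 -8.46534822e-02 -3.10651044e-01  4.79826764e-01]
 [-3.09381099e-01 -2.80633192e-02  9.50523953e-01 -1.92385017e-01]
 [ 0.00000000e+00  0.00000000e+00  0.00000000e+00  1.00000000e+00]]
(np.float64(289.4045237509625), np.float64(201.27757177653046)) (np.float64(56.837027953076074), np.float64(180.10987160264227))
```

View pics/w3.png

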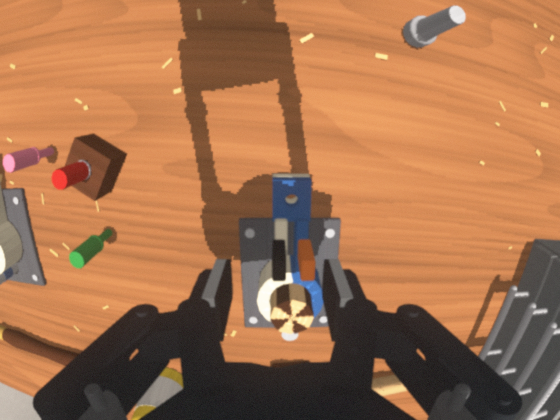

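The wrist view shows the shut clamp with the hole at (291,199), near the predicted (289,201), and the red knob at (60,178). Next I'll compute the hole centre finely and move over the pin at the same relative depth.

Run:
```python
import cv2,numpy as np
from h import *
V=np.load('pics/v3.npy');C=dict(camera_matrix=eyes.get_calibration('wrist')['camera_matrix'],view=V)
im=cv2.imread('pics/w3.png')[184:214,270:314]
g=im.astype(int);print(np.round(g[6:24,12:32].mean(2)).astype(int))
hsv=cv2.cvtColor(im,cv2.COLOR_BGR2HSV)
m=((hsv[:,:,0]<95)|(hsv[:,:,1]<110))
m[:7]=0;m[24:]=0;m[:,:12]=0;m[:,32:]=0
ys,xs=np.nonzero(m);print(len(xs),xs.mean()+270,ys.mean()+184,xs.min(),xs.max(),ys.min(),ys.max())
for p in [(xs.mean()+270,ys.mean()+184),(291.5,198.5)]: print(atz('wrist',p,.042,C))
```

```text
[[ 75  75  80  74  79  81  78  77  80  78  75  75  76  76  77  79  72  77
   75  74]
 [ 75  74  74  77  72  81  76  80  80  79  75  80  79  73  76  78  77  74
   74  79]
 [ 76  79  80  77  75  74  76  75  77  76  77  75  77  74  76  76  76  77
   79  75]
 [ 77  76  76  74  79  78  74  77  77  75  78  76  74  71  77  77  77  78
   79  74]
 [ 77  75  77  76  73  72  76  79  79  78  78  81  81  78  77  77  78  78
   73  77]
 [ 75  78  76  78  76  76  78  84  84  83  83  85  83  85  77  75  77  76
   76  77]
 [ 75  75  77  79  83  84  84  81  82  86  83  87  91  99  99  84  76  81
   76  79]
 [ 76  81  77  89  98  95  89  90  86  87  90 103 108 115 114  96  80  75
   76  75]
 [ 76  72  77 101 115 112 110 104 101 106 109 115 123 125 119 101  82  75
   77  78]
 [ 76  74  81 100 123 125 127 124 122 122 126 128 130 126 115  93  78  75
   77  78]
 [ 73  74  75  89 117 127 131 130 131 129 130 129 131 124 104  82  74  75
   74  78]
 [ 75  76  70  85 103 121 130 133 133 134 133 135 126 112  91  70  70  73
   74  77]
 [ 74  74  73  71  83 102 116 124 125 129 126 123 113  92  77  67  72  72
   77  76]
 [ 78  74  74  71  68  78  91  97 102 104 101  96  82  73  70  67  71  73
   77  77]
 [ 78  74  72  74  69  64  69  75  77  75  74  70  70  65  68  71  74  75
   77  77]
 [ 78  76  76  75  70  73  65  66  70  64  67  70  68  68  73  73  71  76
   77  76]
 [ 78  77  76  75  74  75  73  70  69  67  68  71  69  72  75  75  74  74
   75  77]
 [ 76  74  79  73  74  74  72  72  71  70  73  68  71  76  75  77  74  79
   75  78]]
155 291.2193548387097 198.69032258064516 14 28 7 21
[0.46495527 0.18712849 0.042     ]
[0.46474883 0.18736955 0.042     ]
```

>>> {"api": "drive_tool", "payload": {
  "rows": [
    [[0,0,0],[-0.5,-5.5,1.1],4.5],
    [[0,0,0],[-0.5,-5.5,1.1],4.5],
    [[0,0,0],[-0.5,-5.5,1.1],4.5],
    [[0,0,0],[0,-5.0,1.1],4.5],
    [[0,0,0],[0,0,0],4.5],
    [[0,0,0],[0,0,0],4.5]
  ]
}}

```text
clock: 5.18
position: [0.4477, -0.0411, 0.2438]
ee_rot: [-0.001, -0.044, 0.999, 0.001]
contact_force: [-0.5, -0.3, -0.2]
width: 0.0453
gripper_force: 0.0
```

Run:
```python
from h import *
import cv2
s=manip.get_state();print(s['clock'],s['position'],s['ee_rot'])
C=eyes.get_calibration('wrist');im=eyes.get_image('wrist')[:,:,::-1]
cv2.imwrite('pics/w4.png',im);np.save('pics/v4.npy',C['view'])
hsv=cv2.cvtColor(np.ascontiguousarray(im),cv2.COLOR_BGR2HSV)
m=(((hsv[:,:,0]<5)|(hsv[:,:,0]>175))&(hsv[:,:,1]>190)&(hsv[:,:,2]>90)).astype(np.uint8)
n,l,st,ce=cv2.connectedComponentsWithStats(m)
for i in range(1,n):
    if st[i,4]>60: print(st[i],ce[i])
x,y=240,150;cv2.imwrite('pics/w4c.png',cv2.resize(im[y:y+100,x:x+110],None,fx=5,fy=5,interpolation=cv2.INTER_CUBIC))
```

```text
5.175 [ 0.44765978 -0.0410659   0.24380966] [-5.07050329e-04 -4.43647639e-02  9.99015127e-01  5.35929781e-04]
[281 183  20  27 379] [290.17941953 196.8469657 ]
```

View pics/w4c.png

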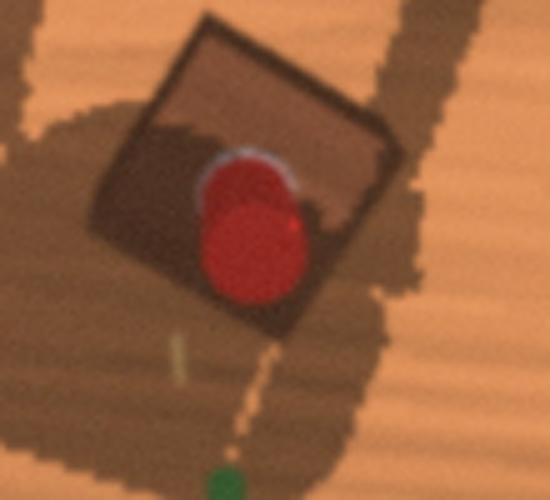

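The crop shows the red knob on the stand, with its top disc at crop (254,252), which is wrist px (290.4,200.0). In the earlier image the hole rim spans rows 195–206.5, including its shaded far wall, so its centre is (291.2,200.7).

Run:
```python
from h import *
K=eyes.get_calibration('wrist')['camera_matrix']
h=atz('wrist',(291.2,200.7),.042,dict(camera_matrix=K,view=np.load('pics/v3.npy')))
p=atz('wrist',(290.4,200.0),.086,dict(camera_matrix=K,view=np.load('pics/v4.npy')))
print(h,p,h-p,'move to pin',p[:2]-manip.get_state()['position'][:2])
```

```text
[0.46689222 0.18730867 0.042     ] [ 0.45090427 -0.02775313  0.086     ] [ 0.01598795  0.2150618  -0.044     ] move to pin [0.00342344 0.01278509]
```

>>> {"api": "drive_tool", "payload": {
  "rows": [
    [[0,0,0],[0.35,1.3,-5],4.5],
    [[0,0,0],[0,0,-5],4.5],
    [[0,0,0],[0,0,-4.4],4.5],
    [[0,0,0],[0,0,-2],4.5],
    [[0,0,0],[0,0,-2],4.5],
    [[0,0,0],[0,0,0],4.5],
    [[0,0,0],[0,0,0],4.5]
  ]
}}

```text
clock: 6.1
position: [0.4513, -0.0276, 0.0607]
ee_rot: [0.0, -0.045, 0.999, 0.0]
contact_force: [0.4, -0.3, 0.9]
width: 0.0453
gripper_force: 0.0
```

>>> {"api": "drive_tool", "payload": {
  "rows": [
    [[0,0,0],[0,0,0],1.5],
    [[0,0,0],[0,0,0],1.5],
    [[0,0,0],[0,0,0],1.5],
    [[0,0,0],[0,0,0],1.5],
    [[0,0,0],[0,0,0],1.5],
    [[0,0,0],[0,0,0],1.5]
  ],
  "force": 40
}}

```text
clock: 6.85
position: [0.4515, -0.0284, 0.0612]
ee_rot: [0.001, -0.044, 0.999, 0.0]
contact_force: [-0.0, 0.7, 6.5]
width: 0.019
gripper_force: 39.2
```

>>> {"api": "drive_tool", "payload": {
  "rows": [
    [[0,0,0],[0,0,2],1.5],
    [[0,0,0],[0,0,5],1.5],
    [[0,0,0],[0,0,5],1.5],
    [[0,0,0],[0.4,5.4,0],1.5],
    [[0,0,0],[0.4,5.4,0],1.5],
    [[0,0,0],[0.4,5.4,0],1.5],
    [[0,0,0],[0.4,5.3,0],1.5],
    [[0,0,0],[0,0,0],1.5]
  ]
}}

```text
clock: 7.85
position: [0.4668, 0.1897, 0.1801]
ee_rot: [0.0, -0.047, 0.999, 0.001]
contact_force: [-0.5, -0.7, -0.9]
width: 0.0191
gripper_force: 39.6
```

>>> {"api": "drive_tool", "payload": {
  "rows": [
    [[0,0,0],[0,0,-3],1.5],
    [[0,0,0],[0,0,-3],1.5],
    [[0,0,0],[0,0,-1],1.5],
    [[0,0,0],[0,0,0],1.5]
  ]
}}

```text
clock: 8.35
position: [0.4666, 0.1858, 0.1101]
ee_rot: [-0.001, -0.044, 0.999, -0.0]
contact_force: [0.3, 0.5, -1.1]
width: 0.0188
gripper_force: 39.6
```

Run:
```python
from h import *
import cv2
s=manip.get_state();print(s['clock'],s['position'],s['ee_rot'],s['contact_force'])
a=eyes.get_image('wrist')[:,:,::-1];b=eyes.get_image('side')[:,:,::-1]
a=a[130:330,180:380];b=b[140:230,190:290]
cv2.imwrite('pics/w5.png',np.hstack([cv2.resize(a,(400,400),interpolation=3),cv2.resize(b,(400,400),interpolation=3)]))
```

```text
8.35 [0.4666287  0.18582638 0.1100541 ] [-6.16067184e-04 -4.41471280e-02  9.99024829e-01 -2.04657448e-04] [ 0.25503543  0.52482553 -1.14570405]
```

View pics/w5.png

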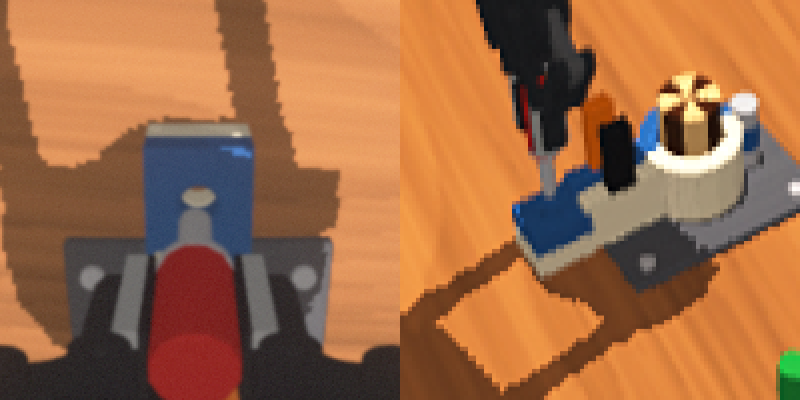

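Run:
```python
from h import *
c=lambda p:((p[0]+.5)/2-.5+180,(p[1]+.5)/2-.5+130)
h=atz('wrist',c((198,198)),.042)
print(h)
for z in (.052,.056):
  for r in (210,214,218): print(z,r,atz('wrist',c((194,r)),z))
print(atz('wrist',c((182,198)),.042),atz('wrist',c((214,198)),.042),atz('wrist',c((180,214)),.055),atz('wrist',c((208,214)),.055))
s=manip.get_state();print(s['position'])
```

```text
[0.46626458 0.18768566 0.042     ]
0.052 210 [0.46654959 0.18636994 0.052     ]
0.052 214 [0.46792466 0.18649149 0.052     ]
0.052 218 [0.46930688 0.18661367 0.052     ]
0.056 210 [0.464898  0.1862208 0.056    ]
0.056 214 [0.46624428 0.1863398  0.056     ]
0.056 218 [0.46759755 0.18645942 0.056     ]
[0.4667321  0.18239448 0.042     ] [0.46580219 0.19297917 0.042     ] [0.46705222 0.18200605 0.055     ] [0.46628206 0.19075005 0.055     ]
[0.46773316 0.18636835 0.11125999]
```

The wrist view shows the pin tip in line with the hole in x and about 1.3 mm short in y; the side view agrees. I'll correct that and lower gently.

>>> {"api": "drive_tool", "payload": {
  "rows": [
    [[0,0,0],[0,0.13,0],1.5],
    [[0,0,0],[0,0,-1.0],1.5],
    [[0,0,0],[0,0,-0.5],1.5],
    [[0,0,0],[0,0,-0.4],1.5],
    [[0,0,0],[0,0,0],1.5]
  ]
}}

```text
clock: 9.07
position: [0.4665, 0.1879, 0.0908]
ee_rot: [-0.001, -0.045, 0.999, -0.0]
contact_force: [-0.6, -1.2, 0.2]
width: 0.0189
gripper_force: 39.6
```

>>> {"api": "drive_tool", "payload": {
  "rows": [
    [[0,0,0],[0,0,-0.5],1.5],
    [[0,0,0],[0,0,-0.5],1.5],
    [[0,0,0],[0,0,-0.5],1.5],
    [[0,0,0],[0,0,-0.5],1.5],
    [[0,0,0],[0,0,0],1.5]
  ]
}}

```text
clock: 9.7
position: [0.4665, 0.1878, 0.0708]
ee_rot: [-0.001, -0.045, 0.999, -0.0]
contact_force: [-0.1, 0.4, -0.2]
width: 0.0192
gripper_force: 39.6
```

>>> {"api": "drive_tool", "payload": {
  "rows": [
    [[0,0,0],[0,0,-0.5],1.5],
    [[0,0,0],[0,0,-0.3],1.5],
    [[0,0,0],[0,0,-0.15],1.5],
    [[0,0,0],[0,0,-0.15],1.5],
    [[0,0,0],[0,0,0],1.5]
  ]
}}

```text
clock: 10.32
position: [0.4669, 0.188, 0.063]
ee_rot: [0.001, -0.045, 0.999, 0.0]
contact_force: [-5.8, -1.6, 20.8]
width: 0.0189
gripper_force: 42.2
```

The pin is seated: TCP 0.063 as predicted, with 21 N of resistance. I'll release and rise.

>>> {"api": "drive_tool", "payload": {
  "rows": [
    [[0,0,0],[0,0,0.1],4],
    [[0,0,0],[0,0,0],4],
    [[0,0,0],[0,0,0],4],
    [[0,0,0],[0,0,3],4.5],
    [[0,0,0],[0,0,5],5.5],
    [[0,0,0],[0,0,5],5.5],
    [[0,0,0],[0,0,0],5.5],
    [[0,0,0],[0,0,0],5.5]
  ]
}}

```text
clock: 11.32
position: [0.4662, 0.1877, 0.1906]
ee_rot: [-0.001, -0.045, 0.999, -0.0]
contact_force: [0.2, 0.3, -1.3]
width: 0.0549
gripper_force: 0.0
```

Run:
```python
from h import *
import cv2
s=manip.get_state();print(s['clock'],s['position'],s['ee_rot'],s['width'])
np.save('pics/v6.npy',eyes.get_calibration('wrist')['view'])
a=eyes.get_image('wrist')[:,:,::-1];b=eyes.get_image('side')[:,:,::-1]
a=a[150:350,190:390];b=b[140:240,190:290]
cv2.imwrite('pics/w6.png',np.hstack([cv2.resize(a,(400,400),interpolation=3),cv2.resize(b,(400,400),interpolation=3)]))
```

```text
11.325 [0.46622188 0.18774484 0.1905661 ] [-6.70970101e-04 -4.45680529e-02  9.99006121e-01 -9.34819595e-05] 0.05490803916214498
```

View pics/w6.png

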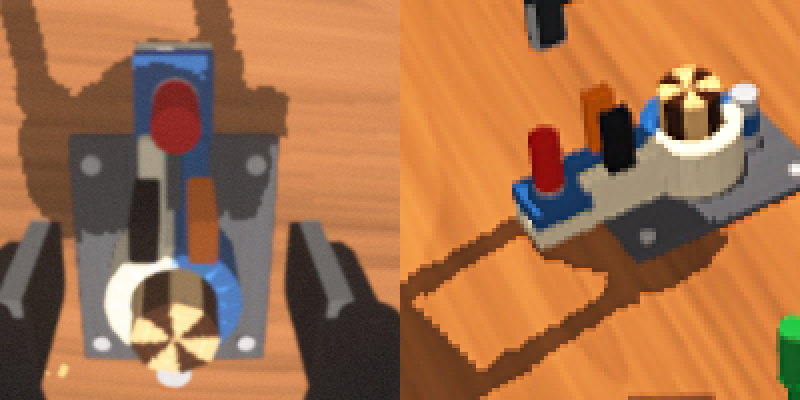

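The pin is fully home (shoulder on the blue ear), the posts are side by side and the blank is in place. Now I'll straddle the posts: mid point (0.5117, 0.1913).

>>> {"api": "drive_tool", "payload": {
  "rows": [
    [[0,0,0],[4.55,0.36,0],5.5],
    [[0,0,0],[0,0,-4],5.5],
    [[0,0,0],[0,0,-4],5.5],
    [[0,0,0],[0,0,-2.4],5.5],
    [[0,0,0],[0,0,-2],5.5],
    [[0,0,0],[0,0,0],5.5],
    [[0,0,0],[0,0,0],5.5]
  ]
}}

```text
clock: 12.3
position: [0.5123, 0.1915, 0.0671]
ee_rot: [-0.0, -0.045, 0.999, -0.0]
contact_force: [0.1, -0.0, 0.5]
width: 0.0554
gripper_force: 0.0
```

>>> {"api": "drive_tool", "payload": {
  "rows": [
    [[0,0,0],[0,0,0],3.8],
    [[0,0,0],[0,0,0],3.0],
    [[0,0,0],[0,0,0],2.5],
    [[0,0,0],[0,0,0],2.5],
    [[0,0,0],[0,0,0],2.5],
    [[0,0,0],[0,0,0],2.5]
  ],
  "force": 60
}}

```text
clock: 13.05
position: [0.513, 0.1912, 0.0684]
ee_rot: [0.001, -0.045, 0.999, -0.0]
contact_force: [0.2, -2.8, 6.4]
width: 0.035
gripper_force: 63.4
```

>>> {"api": "drive_tool", "payload": {
  "rows": [
    [[0,0,0],[0,0,0],2.5],
    [[0,0,0],[0,0,0],2.5],
    [[0,0,0],[0,0,0],2.5],
    [[0,0,0],[0,0,0],2.5]
  ]
}}

```text
clock: 13.55
position: [0.513, 0.1912, 0.0684]
ee_rot: [0.001, -0.045, 0.999, -0.0]
contact_force: [-0.4, -1.8, 5.9]
width: 0.035
gripper_force: 63.4
```

Run:
```python
from rig import manip,job
s=manip.get_state();print(s['width'],s['gripper_force'],s['contact_force'])
if s['gripper_force']>40 and .033<s['width']<.038: print(job.sign_off())
```

```text
0.035045669591547174 63.40251088142395 [-0.36779821 -1.80508955  5.88996839]
the job is handed in; nothing more can be done
None
```

The left clamp, which holds the segmented blank, is swung fully shut with the red pin fully home and both posts pinched at about 63 N; I handed the job in with that grip on at 13.6 s and never touched the right clamp.

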